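Start the clamp screw in its boss without crossing the thread

TASK

Take the bar-handled clamp screw out of the compartment bin, set it upright in the threaded boss of the clamp foot with its bar square across the length of the foot, and start it the careful way: turn it backward (anticlockwise seen from above) until it drops into the thread, then forward (clockwise) one full turn. Finish while still gripping the bar, holding the started screw upright and still in the boss. Leave everything else where it is.

Things in the scene. Friction and masses are not known exactly. Their poses are not given: they have to be found in the camera images.
- screw: the clamp screw, plain steel, 86 mm tall, 0.3 kg: the only one in the bin with a straight bar for a head; stands loose, head up, in one of three compartments. Origin: centre of its underside, z up. Bar 36 mm long (x), 12 mm thick (y), z 66 to 86 mm. Neck 11 mm thick from z 47 mm up; below it the shank, 24 mm, nose tapering to 18 mm. It looks and works the same after half a turn
- thread_end (a point): point on the screw's axis level with the underside of its thread ends, 14 mm above the screw's underside; axes as the screw. The thread is two-start, right-hand, 35 mm in diameter, and runs up from here; its two ends lie on the screw's +x and -x sides, in line with the bar
- bar (a point): centre of the bar head, where to grip it: 76 mm above the screw's underside, 10 mm below the bar's top; axes as the screw. The thread is oiled and self-holding: the screw does not turn by itself, and when its bar is held loosely between the fingers it sinks by its own weight as it is turned; ease the fingers off and it falls fully
- mouth (a point): centre of the upper rim of the boss, 62 mm above the table, z up, axes as the boss. Bore 38 mm in diameter, 48 mm deep, 27 mm between the brass threads inside (1.5 mm play round the shank). Its two threads begin flush with the rim on its +x and -x sides and run down clockwise seen from above, 14 mm per turn each
- boss: steel boss, a tube 50 mm across and 50 mm tall, fixed on the middle of the foot; origin at its underside, x towards a thread start, up to 30 degrees off the foot's x. Turned backward, the resting screw rises till thread_end is level with the mouth and the bar in line with the boss's x, then drops 7 mm. Forward sinks it 14 mm per turn: one turn after the drop thread_end is 21 mm below the mouth
- foot: grey cast clamp foot fixed to the table, 170 mm long (its x) by 100 mm (its y) and 12 mm thick, with a low rib 28 mm high across each end; origin at the centre of its underside
- bin: plywood bin, 100 mm (its x) by 270 mm (its y), 45 mm tall, walls 4 mm, three compartments in a row along y, floor 4 mm; fixed. Origin at the centre of its underside
- knob_screw: other screw in the bin, smooth with a round knob head 42 mm across, 83 mm tall; to be left alone. Origin at its underside
- hex_bolt: other bolt in the bin, smooth with a six-sided head 34 mm across flats, 78 mm tall; to be left alone. Origin at its underside
- tin: open steel tin, 84 mm across, 85 mm tall; bystander
- oil_bottle: amber glass bottle, 56 mm across, 125 mm tall; bystander
- glue_jar: jar, 64 mm across, 65 mm tall; bystander
- wood_wedge: wooden block 70 x 30 x 22 mm; bystander
- flat_brush: brush lying on the table; bystander
Things that resemble listed ones, but are neither listed nor needed, are in the scene too. Leave any black or blue look-alike of the screw alone. Several things have the shape of the foot; the one meant has the colours described above.

How it is judged:
On the way, in this order (a step that is already met when the one before it is completed fails the run):
1. the screw stands upright in the mouth of the boss, resting on the thread, its bar square across the foot (within 17 degrees) (horizontal distance between thread_end and mouth below 0.003 m and angle between screw's own z axis and vertical below 0.1 rad and contact force between screw and boss above 0.2 N and z of thread_end in the frame of mouth between -0.0065 and 0.001 m and angle between the x axis of screw and the y axis of foot, either way round below 0.3 rad), for 0.1 s.
2. turned backward up to the start of the thread: thread end level with the mouth (within 2 mm), bar nearly in line with the thread starts (within 30 degrees) (horizontal distance between thread_end and mouth below 0.003 m and angle between screw's own z axis and vertical below 0.1 rad and z of thread_end in the frame of mouth between -0.002 and 0.002 m and angle between the x axis of screw and the x axis of boss, either way round below 0.52 rad), for 0.02 s.
3. dropped into the thread: thread end at least 4.5 mm below the mouth, bar still nearly in line with the thread starts (within 60 degrees) (horizontal distance between thread_end and mouth below 0.003 m and angle between screw's own z axis and vertical below 0.1 rad and z of thread_end in the frame of mouth between -0.009 and -0.0045 m and angle between the x axis of screw and the x axis of boss, either way round below 1.05 rad), for 0.05 s.
4. turned forward half a turn: thread end 12 to 16 mm below the mouth (horizontal distance between thread_end and mouth below 0.003 m and angle between screw's own z axis and vertical below 0.1 rad and z of thread_end in the frame of mouth between -0.016 and -0.012 m), for 0.02 s.
At the end, for the whole second after the job is handed in: the screw is in the thread of the boss, one turn in from the drop (its thread end 17.5 to 24.5 mm below the mouth, i.e. within a quarter turn), within 3 mm of the boss's axis, upright within 0.08 rad, still, and gripped by the fingers with more than 2 N (horizontal distance between thread_end and mouth below 0.003 m and angle between screw's own z axis and vertical below 0.08 rad and z of thread_end in the frame of mouth between -0.0245 and -0.0175 m and contact force between the fingers and screw above 2 N and linear speed of screw below 0.01 m/s and angular speed of screw below 0.1 rad/s); the arm keeps its last pose, push and grip.
It fails at once if another thing on the table or in the bin is moved by more than 20 mm (distance of any of knob_screw, hex_bolt, tin, oil_bottle, glue_jar, wood_wedge, flat_brush from where it was at the start of the episode above 0.02 m).
It also fails if it takes over 72 s, if anything falls off the work surface, if the arm or the gripper's body presses on something with over 40 N, if the wrist force passes 120 N, or if a joint passes its speed limit or range.

ROBOT

A 6-joint arm with a two-finger parallel gripper is mounted at the origin on the work surface. World frame = base frame: x ahead of the robot, y to its left, z up, the work surface at z = 0. Lengths are in m, angles in rad, forces in N, time in s.
With the tool pointing down it reaches from about 0.35 to 0.95 m from the base axis. Payload 17.4 kg.
Tool frame: the origin (TCP) lies between the finger pads; the fingertips stand 14 mm ahead of it and the grasp point (between the pads) lies 5 mm behind it (arm.nose_length is the distance from the TCP to the fingertips, in m); z points along the fingers, y is the line along which they close (so a half turn about z gives the same grasp; the last joint's range is limited). The gripper opens to 93 mm and grips with 3 to 60 N. Pads are 15 mm wide; open, the fingers measure 128 mm over their backs; the gripper's body (75 mm by 188 mm) begins 65 mm behind the grasp point.
Start: joints at [1.152, 0.116, 1.442, -0, 1.584, -0.038], TCP at [0.251, 0.627, 0.233] pointing down, gripper open.
Joint ranges: [-2.83, 2.83], [-0.83, 2.19], [0.07, 2.5], [-1.14, 4.28], [0.01, 3], [-2.97, 2.97]. Speed limits (rad/s): [1.89, 1.89, 2.22, 3.14, 3.14, 3.14].

INTERFACE

Orientations are given as a unit quaternion [w, x, y, z].
In Python, from plant import arm gives the robot as it stands.
- The arm moves only by the tool carry_out, never from a script. Its argument "steps" is a list of rows, each a list of 2 entries, a list of its own where there are three numbers: the shift along the world's x, y, z in m, then the turn about the world's z in rad. A call has 1 to 10 rows; each row is the pose to reach, as a shift and turn from the pose commanded when the call began; what a row does not reach only later rows make up. A row lasts 1/12 s, in which the tool goes at most 41.7 mm and 7.16 degrees, less where a joint would pass 70% of its speed; a pose out of reach is approached as far as the arm can. A call with a gripper value outside its range is refused whole. "claw" is the finger opening in m, from 0 to 0.093, set as the call begins (left out, the last holds). The fingers move at their own pace and stop on an object; "force" is the grip in N (left out, the last holds). Time passes only in rows, so rows that repeat a pose let the fingers close. It gives the time, the measured TCP pose, the force, the opening and the grip force at its end, in the units of the state.
- arm.get_obs(): the state, without advancing time (a new reading comes with each control period).
- arm.capture(name): name is "scene" or "side" or "wrist"; returns a dict with "img" (420x560x3 uint8, red, green, blue), "camera_matrix" (3x3 intrinsics, pixels), "k1" (the pictures are not rectified: a ray, as slopes to the right and down, at radius r is drawn at 1 + k1 r^2 times it, then the intrinsics apply), "rvec" (rotation vector, rad) and "tvec" (3), from world to camera coordinates, as OpenCV has them. Camera axes: x right, y down, z forward; pixel columns grow to the right and rows downward; lengths in m; the calibration is good to about 2 mm. A picture is of the moment at which its call begins. There is no depth.
- arm.hand_in(): hands the job in; it is judged then, once.
Trained networks look in a picture, given as the dict that the camera call returned (one of the last four; its "shot" number tells which), for a name from the list of things; names that differ only in an ending like _2 or _b are one class to them, and where a whole thing is asked for, a point or a joint stands for the part that bears it (a point fixed in the world has none). Each returns a list of dicts, best first, with "conf" (0 to 1); they miss things now and then, are a little off and sometimes report something else, mostly with a low value. They report only what shows in the picture. A call takes as long as a camera call. They do not tell look-alikes from the thing itself.
- arm.spot_in(label, picture): "point" ([x, y, z] in m, in world coordinates, good to about 4 mm: the middle of the surface that is visible of it).
- arm.silhouettes(label, picture): "mask" (420x560 bool, what is visible of it).
- arm.pinpoint(label, picture): "point" ([x, y, z] in m, in world coordinates, good to about 4 mm: a listed point, or the origin of a listed thing).
The state is a dict: "t": time; "q": joint angles; "qvel": joint speeds; "tau": joint torques, N m; "eef_pos": TCP position; "orientation": TCP orientation; "wrist_force": force on the tool from outside, world axes, zero at the start; "wrist_torque": the same for the moment, N m; "opening": finger opening in m; "gripper_force": force on a finger pad.
Only numpy, scipy, OpenCV 4.12 (cv2) and the standard library are available. Lean on these libraries where they do the work, as an engineer would, in place of code of your own. Each camera call takes 0.05 s, during which the arm holds its last target. There are 200 camera calls.

## Working session

There is one attempt and no reset: what is moved stays moved. The work goes in short steps, Python scripts to look and compute and a tool call to move; the robot and the scene stay as the last step left them, time stands still between calls to the robot, and variables do not carry over. Pictures are saved under pics/ and viewed, at most 10 in all, crops included, and the job is handed in when it is done.

Besides the shell and the picture viewer there is one more tool, called after "Request:" by a JSON object that holds its "method" and its "body". carry_out: Moves the arm, as the interface text tells. Its arguments: {"type":"object","properties":{"steps":{"type":"array"},"claw":{"type":"number"},"force":{"type":"number"}},"required":["steps"]}

```bash
mkdir -p pics; cat > h.py <<'E'
import numpy as np, cv2
from plant import arm
def save(c,n): cv2.imwrite(f'pics/{n}.png',c['img'][:,:,::-1])
def proj(c,p):
    R=cv2.Rodrigues(np.array(c['rvec'],float))[0];q=np.atleast_2d(p)@R.T+np.array(c['tvec']).ravel()
    s=q[:,:2]/q[:,2:];r2=(s**2).sum(1,keepdims=True);s=s*(1+c['k1']*r2)
    K=np.array(c['camera_matrix']);return s*[K[0,0],K[1,1]]+K[:2,2]
def onplane(c,uv,z):
    K=np.array(c['camera_matrix']);d=(np.atleast_2d(uv).astype(float)-K[:2,2])/[K[0,0],K[1,1]];s=d.copy()
    for _ in range(20): s=d/(1+c['k1']*(s**2).sum(1,keepdims=True))
    R=cv2.Rodrigues(np.array(c['rvec'],float))[0];o=-R.T@np.array(c['tvec']).ravel()
    v=np.c_[s,np.ones(len(s))]@R
    return o+v*((z-o[2])/v[:,2])[:,None]
E
python3 - <<'E'
from h import *
np.set_printoptions(precision=4,suppress=True)
a=arm.capture('scene');b=arm.capture('side')
big=np.hstack([a['img'],b['img']]);cv2.imwrite('pics/a.png',cv2.resize(a['img'],(800,600))[:,:,::-1]);save(b,'b')
for n,c in(('scene',a),('side',b)):
    print(n,arm.get_obs()['t'])
    for l in('screw','bar','mouth','foot','boss','bin','knob_screw','hex_bolt'):
        for d in arm.pinpoint(l,c)[:4]: print(l,np.array(d['point']),round(d['conf'],2),proj(c,d['point'])[0].round())
E
```

```text
scene 0.1
screw [ 0.4614 -0.075   0.0012] 0.6 [278. 205.]
screw [ 0.5332 -0.1744  0.0047] 0.46 [239. 193.]
screw [ 0.4125 -0.2119 -0.0004] 0.45 [265. 167.]
bar [ 0.4121 -0.2088  0.0776] 0.78 [265. 152.]
bar [ 0.4645 -0.0769  0.0764] 0.62 [276. 191.]
bar [ 0.5364 -0.1703  0.0794] 0.55 [236. 181.]
bar [ 0.4387  0.0188 -0.0002] 0.5 [303. 224.]
mouth [0.5245 0.1809 0.0661] 0.72 [315. 275.]
foot [ 0.2636  0.3018 -0.002 ] 0.89 [416. 266.]
foot [0.5275 0.1862 0.001 ] 0.57 [314. 286.]
boss [0.5273 0.1804 0.0137] 0.64 [313. 283.]
boss [ 0.5343 -0.1732  0.0799] 0.47 [236. 179.]
bin [ 0.5368 -0.2667 -0.0008] 0.77 [222. 174.]
bin [ 0.5331 -0.1731  0.0793] 0.69 [237. 179.]
knob_screw [ 0.5413 -0.3632  0.0033] 0.79 [204. 154.]
hex_bolt [ 0.5403 -0.2734  0.0086] 0.61 [219. 172.]
side 0.5
screw [ 0.5318 -0.1741  0.0038] 0.86 [306. 266.]
screw [ 0.4095 -0.2089  0.0017] 0.83 [265. 281.]
screw [ 0.4651 -0.0769  0.0004] 0.77 [277. 245.]
bar [ 0.4637 -0.0749  0.0729] 0.75 [276. 227.]
bar [ 0.416  -0.2117  0.0728] 0.66 [267. 265.]
bar [ 0.5348 -0.1782  0.0767] 0.6 [308. 249.]
mouth [0.5252 0.187  0.0618] 0.86 [282. 173.]
mouth [0.7447 0.3293 0.0011] 0.69 [334. 157.]
foot [ 0.5248  0.1803 -0.0016] 0.89 [282. 189.]
foot [ 0.2632  0.3039 -0.004 ] 0.75 [203. 175.]
boss [0.524  0.1842 0.0127] 0.67 [281. 185.]
bin [ 0.5357 -0.2694  0.0027] 0.64 [314. 292.]
knob_screw [ 0.5326 -0.1759  0.0805] 0.66 [307. 247.]
knob_screw [ 0.5436 -0.3598  0.008 ] 0.55 [326. 319.]
hex_bolt [ 0.5404 -0.2737  0.0059] 0.58 [317. 293.]
```

View pics/a.png

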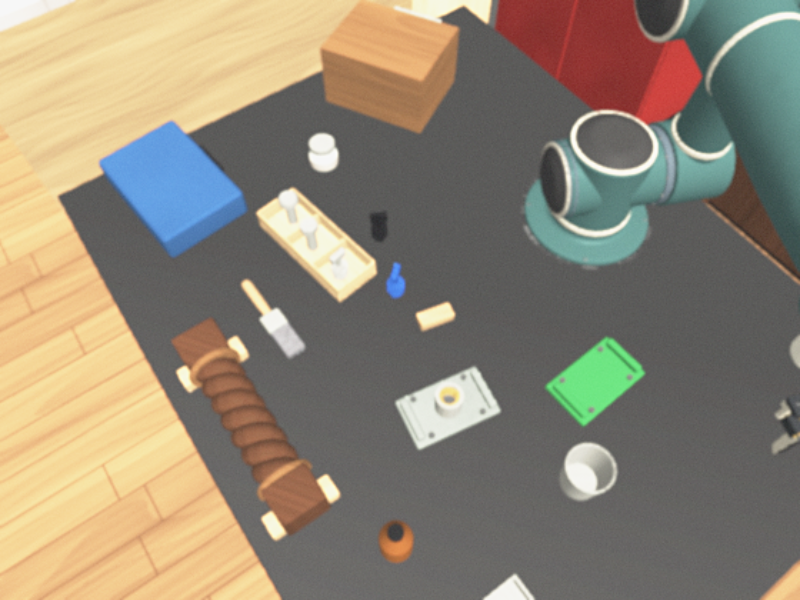

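View pics/b.png

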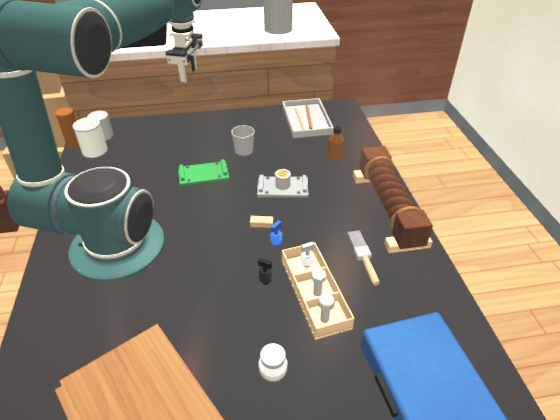

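The scene shows these candidates, at 560-px pixels. The steel bar screw is in the near compartment of the bin (237,179). The blue look-alike is at (277,191), the black one at (265,152), the hex bolt at (219,172) and the knob screw at (204,154). By the description I choose (237,179). The grey foot with the boss is at (314,283); the green look-alike foot at (416,266) has no boss. Next is the wrist camera's mounting.

```bash
python3 - <<'E'
from h import *
np.set_printoptions(precision=4,suppress=True)
c=arm.capture('wrist');o=arm.get_obs()
R=cv2.Rodrigues(np.array(c['rvec'],float))[0];cam=-R.T@np.array(c['tvec']).ravel()
print(cam,R,c['camera_matrix'],c['k1'],o['eef_pos'],o['orientation'],o['q'],o['opening'],o['wrist_force'])
for p in [[.251,.627,0],[.251,.627,.08]]: print(proj(c,p))
print(onplane(c,[[280,210],[0,0],[559,419]],0))
E
```

```text
[0.1869 0.653  0.385 ] [[ 0.3717  0.9283 -0.0001]
 [ 0.8997 -0.3602  0.2465]
 [ 0.2288 -0.0918 -0.9691]] [[364.213    0.     284.0529]
 [  0.     364.213  212.8138]
 [  0.       0.       1.    ]] 0.017528274393130483 [0.2509 0.6266 0.2327] [0.     0.1893 0.9819 0.    ] [ 1.1522  0.116   1.4416 -0.      1.584  -0.0378] 0.0927597688379255 [ 0.4427 -0.0596  0.6677]
[[283.8276 186.8274]]
[[283.7579 203.3555]]
[[ 0.2732  0.6136  0.    ]
 [-0.0121  0.446   0.    ]
 [ 0.653   0.8371  0.    ]]
```

Request:
{"method": "carry_out", "body": {"steps": [[[0.03, -0.03, 0], 0], [[0.06, -0.06, 0], 0], [[0.09, -0.1, 0], 0], [[0.12, -0.14, 0], 0], [[0.14, -0.18, 0], 0], [[0.16, -0.22, 0], 0], [[0.18, -0.26, 0], 0], [[0.2, -0.3, 0], 0], [[0.22, -0.34, 0], 0], [[0.24, -0.38, 0], 0]]}}

```text
t: 1.78
eef_pos: [0.4751, 0.2772, 0.233]
orientation: [0.0, 0.189, 0.982, 0.0]
wrist_force: [1.4, 0.7, 0.0]
opening: 0.093
gripper_force: 0.0
```

Request:
{"method": "carry_out", "body": {"steps": [[[0.02, -0.035, -0.03], 0], [[0.035, -0.05, -0.06], 0], [[0.045, -0.06, -0.073], 0], [[0.045, -0.06, -0.073], 0]]}}

```text
t: 2.12
eef_pos: [0.5198, 0.2163, 0.1556]
orientation: [-0.002, 0.191, 0.982, -0.002]
wrist_force: [0.4, -0.1, -0.3]
opening: 0.0933
gripper_force: 0.0
```

```bash
python3 - <<'E'
from h import *
np.set_printoptions(precision=4,suppress=True)
c=arm.capture('wrist');o=arm.get_obs();print(o['t'],o['eef_pos'],o['q'],o['wrist_force']);save(c,'w1')
for l in('mouth','foot','boss'):
    for d in arm.pinpoint(l,c)[:2]: print(l,np.array(d['point']),round(d['conf'],2),proj(c,d['point'])[0].round())
E
```

```text
2.1667 [0.5196 0.2178 0.1579] [ 0.3517 -0.0957  1.7764  0.      1.464  -0.8361] [0.9791 0.2684 0.2488]
mouth [0.5232 0.1822 0.0641] 0.88 [241. 245.]
boss [0.5266 0.1842 0.0149] 0.63 [251. 228.]
```

View pics/w1.png

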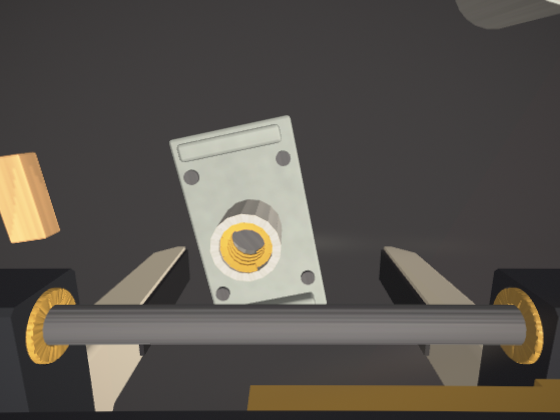

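The wrist view shows the grey foot, with its long edges running from (170,142) to (215,300) and from (289,116) to (326,303). The boss rim is centred near (247,246). I'll rectify both planes to measure them.

```bash
cat >> h.py <<'E'
def ortho(c,cx,cy,z,half,n):
    g=np.linspace(-half,half,n);X,Y=np.meshgrid(cx+g,cy-g)   # right=+x, up=+y
    uv=proj(c,np.c_[X.ravel(),Y.ravel(),np.full(X.size,z)]).astype(np.float32).reshape(n,n,2)
    return cv2.remap(c['img'],uv[...,0],uv[...,1],cv2.INTER_CUBIC)
E
python3 - <<'E'
from h import *
np.set_printoptions(precision=4,suppress=True)
c=arm.capture('wrist')
t=ortho(c,.5235,.1825,.062,.032,560); f=ortho(c,.525,.183,.012,.11,440)
cv2.imwrite('pics/t.png',t[:,:,::-1]);cv2.imwrite('pics/tf.png',np.hstack([t,cv2.resize(f,(560,560))])[::1,:,::-1][:,:])
cv2.imwrite('pics/tf.png',cv2.resize(np.hstack([t,cv2.resize(f,(560,560))]),(800,400))[:,:,::-1])
g=cv2.cvtColor(f,cv2.COLOR_RGB2GRAY)
L=cv2.HoughLinesP(cv2.Canny(g,60,150),1,np.pi/720,50,minLineLength=90,maxLineGap=8)
for a in L[:,0][:12]: print(a,round(np.degrees(np.arctan2(-(a[3]-a[1]),a[2]-a[0])),1))
h=cv2.cvtColor(t,cv2.COLOR_RGB2GRAY)
E
```

```text
[ 81  91 401 149] -10.3
[ 42 284 328 337] -10.5
[ 53 276  82 113] 79.9
[ 83 269 108 125] 80.2
[353 285 401 168] 67.7
[ 49 230  74  94] 79.6
[ 51 270  80 114] 79.5
[216 337 273 439] -60.8
[ 78 280 104 136] 79.8
[344 310 368 174] 80.0
[219 334 279 439] -60.3
[ 41 281  72 107] 79.9
```

View pics/tf.png

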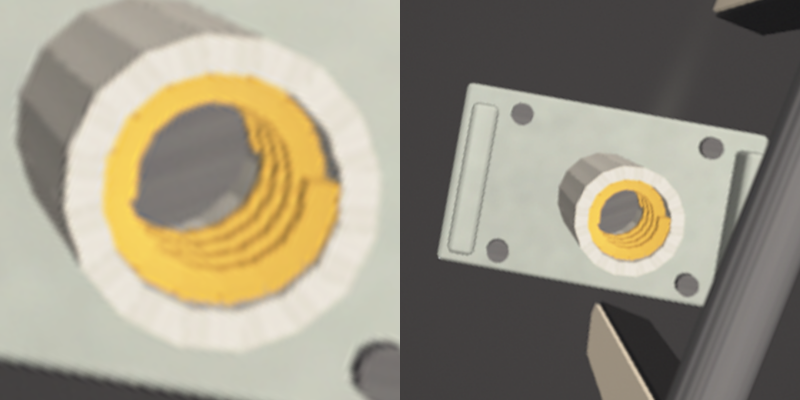

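Request:
{"method": "carry_out", "body": {"steps": [[[0, -0.03, 0], 0], [[0, -0.07, 0], 0], [[0.005, -0.11, 0], 0], [[0.01, -0.15, 0], 0], [[0.01, -0.19, 0], 0], [[0.015, -0.23, 0], 0], [[0.02, -0.27, 0], 0], [[0.02, -0.31, 0], 0], [[0.02, -0.34, 0], 0], [[0.02, -0.345, 0], 0]]}}

```text
t: 3.2
eef_pos: [0.5398, -0.129, 0.1609]
orientation: [0.001, 0.19, 0.982, -0.0]
wrist_force: [0.9, 0.5, -0.3]
opening: 0.093
gripper_force: 0.0
```

Request:
{"method": "carry_out", "body": {"steps": [[[0, 0, 0], 0], [[0, 0, 0], 0]]}}

```text
t: 3.37
eef_pos: [0.5399, -0.125, 0.1604]
orientation: [0.0, 0.189, 0.982, 0.0]
wrist_force: [-0.2, -0.7, 0.4]
opening: 0.0932
gripper_force: 0.0
```

```bash
python3 - <<'E'
from h import *
np.set_printoptions(precision=4,suppress=True)
c=arm.capture('wrist');o=arm.get_obs();print(o['t'],o['eef_pos'],o['q'],o['wrist_force'])
for l in('bar','screw'):
    for d in arm.pinpoint(l,c)[:3]: print(l,np.array(d['point']),round(d['conf'],2),proj(c,d['point'])[0].round())
t=ortho(c,.535,-.174,.09,.05,500)
cv2.imwrite('pics/w2.png',cv2.resize(np.hstack([c['img'],cv2.resize(t,(420,420))]),(800,343))[:,:,::-1])
E
```

```text
3.4167 [ 0.5399 -0.1246  0.1602] [-0.273  -0.1204  1.7952  0.0003  1.466  -1.4641] [-0.9789  0.0493  0.3863]
bar [ 0.536  -0.1776  0.0798] 0.95 [209. 250.]
bar [ 0.4153 -0.2119  0.0748] 0.93 [78. 96.]
bar [ 0.4673 -0.0747  0.0744] 0.71 [315.  92.]
screw [ 0.5354 -0.1763  0.0055] 0.85 [227. 219.]
screw [ 0.4121 -0.211   0.0022] 0.8 [126.  97.]
screw [ 0.4638 -0.0757  0.0002] 0.72 [305.  95.]
```

View pics/w2.png

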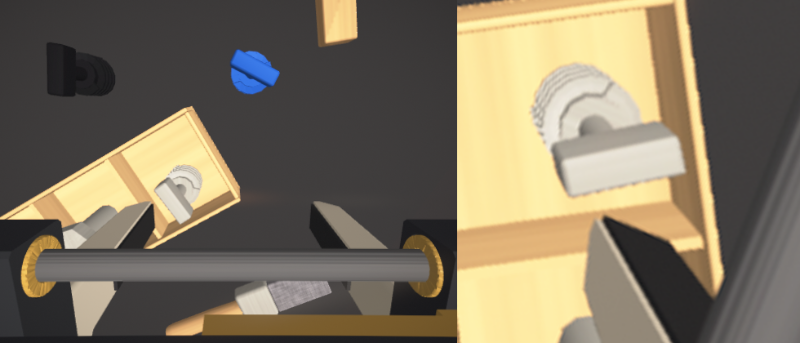

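The wrist view (left) shows the steel bar screw in its compartment at about (180,195), with the blue one at (255,70) and the black one at (70,70) both outside the bin. So the choice stands. The bar lies about 11° from world x. I'll refine that.

```bash
python3 - <<'E'
from h import *
np.set_printoptions(precision=4,suppress=True)
c=arm.capture('wrist')
t=ortho(c,.5345,-.175,.09,.026,520)
L=cv2.HoughLinesP(cv2.Canny(cv2.GaussianBlur(cv2.cvtColor(t,cv2.COLOR_RGB2GRAY),(0,0),3),15,40),1,np.pi/720,60,minLineLength=100,maxLineGap=15)
for a in L[:,0][:14]: print(a,round(np.degrees(np.arctan2(-(a[3]-a[1]),a[2]-a[0])),1))
cv2.imwrite('pics/t2.png',t[:,:,::-1])
E
```

```text
[432   1 492 438] -82.2
[ 79 214 291 170] 11.7
[206 357 333 339] 8.1
[189 390 260 514] -60.2
[  2 385 139 367] 7.5
[190 190 310 165] 11.8
[171 391 243 518] -60.4
[189 361 331 340] 8.4
[475 308 503 518] -82.4
[391 334 481 444] -50.7
[235 123 355  98] 11.8
```

View pics/t2.png

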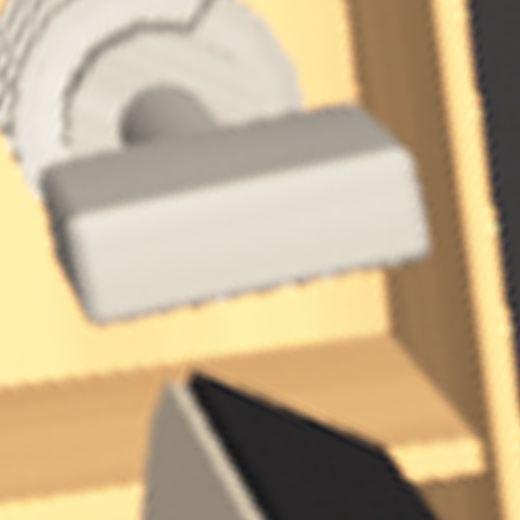

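Request:
{"method": "carry_out", "body": {"steps": [[[-0.002, -0.02, 0], 0.12], [[-0.004, -0.04, 0], 0.24], [[-0.006, -0.0495, 0], 0.36], [[-0.006, -0.0495, 0], 0.48], [[-0.006, -0.0495, 0], 0.586], [[-0.006, -0.0495, -0.02], 0.586], [[-0.006, -0.0495, -0.045], 0.586], [[-0.006, -0.0495, -0.07], 0.586], [[-0.006, -0.0495, -0.085], 0.586], [[-0.006, -0.0495, -0.085], 0.586]], "claw": 0.05}}

```text
t: 4.4
eef_pos: [0.5324, -0.174, 0.0713]
orientation: [-0.002, -0.103, 0.995, 0.001]
wrist_force: [-1.1, 0.5, -0.7]
opening: 0.0499
gripper_force: 0.0
```

```bash
python3 - <<'E'
from h import *
np.set_printoptions(precision=4,suppress=True)
c=arm.capture('wrist');o=arm.get_obs();print(o['t'],o['eef_pos'],o['q'],o['wrist_force'],o['opening'])
for l in('bar','screw'):
    for d in arm.pinpoint(l,c)[:2]: print(l,np.array(d['point']),round(d['conf'],2),proj(c,d['point'])[0].round())
cv2.imwrite('pics/w3.png',c['img'][:,:,::-1])
E
```

```text
4.45 [ 0.5331 -0.1744  0.0735] [-0.3616 -0.0407  1.8662  0.0001  1.3186 -2.1387] [-0.0259  0.16    0.4468] 0.050422590346956786
bar [ 0.5377 -0.175   0.0829] 0.68 [276. 299.]
bar [ 0.4621 -0.0801  0.0745] 0.63 [542. 168.]
screw [ 0.4635 -0.0782  0.0018] 0.65 [461. 156.]
screw [ 0.5347 -0.1724  0.0077] 0.61 [284. 239.]
```

View pics/w3.png

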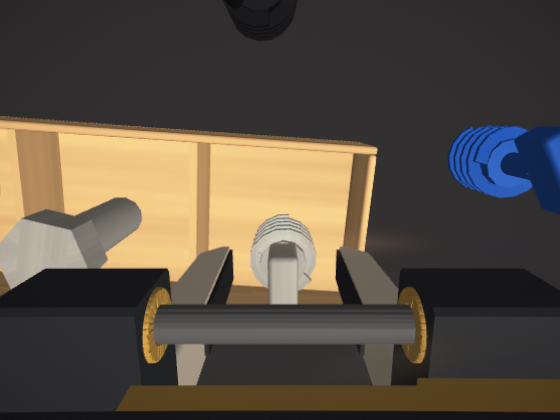

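The bar sits centred between the fingers at (284,275), so I grip and lift.

Request:
{"method": "carry_out", "body": {"steps": [[[0, 0, 0], 0], [[0, 0, 0], 0], [[0, 0, 0], 0], [[0, 0, 0], 0], [[0, 0, 0], 0]], "claw": 0, "force": 35}}

```text
t: 4.97
eef_pos: [0.5337, -0.1755, 0.075]
orientation: [0.0, -0.102, 0.995, -0.0]
wrist_force: [-0.1, 0.3, -1.0]
opening: 0.0215
gripper_force: 0.0
```

Request:
{"method": "carry_out", "body": {"steps": [[[0, 0, 0.01], 0], [[0, 0, 0.025], 0], [[0, 0, 0.045], 0], [[0, 0, 0.065], 0], [[0, 0, 0.085], 0], [[0, 0, 0.1], 0], [[0, 0, 0.11], 0], [[0, 0, 0.115], 0]]}}

```text
t: 5.63
eef_pos: [0.5339, -0.1755, 0.1914]
orientation: [0.001, -0.102, 0.995, -0.0]
wrist_force: [-0.8, 0.7, -2.9]
opening: 0.0118
gripper_force: 35.0
```

```bash
python3 - <<'E'
from h import *
np.set_printoptions(precision=4,suppress=True)
o=arm.get_obs();print(o['t'],o['eef_pos'],o['orientation'],o['q'],o['wrist_force'],o['opening'],o['gripper_force'])
for n in('scene','side'):
    c=arm.capture(n)
    for l in('bar','screw','thread_end'):
        for d in arm.pinpoint(l,c)[:3]: print(n,l,np.array(d['point']),round(d['conf'],2),proj(c,d['point'])[0].round())
E
```

```text
5.6333 [ 0.5339 -0.1755  0.1914] [ 0.0007 -0.1024  0.9947 -0.0004] [-0.363  -0.118   1.7421 -0.      1.5159 -2.139 ] [-0.8469  0.7349 -2.8791] 0.011751780358049607 34.99464154243469
scene bar [ 0.5386 -0.1746  0.1798] 0.58 [232. 159.]
scene bar [ 0.409  -0.2115  0.0761] 0.46 [265. 151.]
scene bar [0.526  0.1853 0.0009] 0.37 [314. 286.]
scene screw [ 0.5368 -0.1736  0.1087] 0.71 [235. 174.]
scene screw [ 0.4091 -0.2093  0.001 ] 0.66 [266. 167.]
scene screw [ 0.4641 -0.0726  0.004 ] 0.55 [277. 206.]
scene thread_end [ 0.4106 -0.2127  0.0122] 0.6 [265. 164.]
scene thread_end [ 0.5406 -0.1747  0.1183] 0.56 [233. 172.]
scene thread_end [ 0.4621 -0.0773  0.0123] 0.48 [277. 203.]
side bar [ 0.5344 -0.1756  0.1829] 0.8 [309. 220.]
side bar [ 0.462  -0.0778  0.0778] 0.58 [276. 226.]
side screw [ 0.413  -0.2072  0.006 ] 0.85 [266. 280.]
side screw [ 0.5302 -0.1738  0.1014] 0.81 [306. 242.]
side screw [ 0.4643 -0.0733  0.0018] 0.59 [276. 244.]
side thread_end [ 0.5339 -0.1701  0.1164] 0.81 [308. 236.]
side thread_end [ 0.4125 -0.2079  0.0105] 0.55 [266. 279.]
side thread_end [ 0.4609 -0.0755  0.0115] 0.54 [275. 242.]
```

The fingers were still closing when the lift began, so the bar hangs about 12 mm too low in the pads. I'll set the screw back down and regrip it properly.

Request:
{"method": "carry_out", "body": {"steps": [[[0, 0, -0.015], 0], [[0, 0, -0.04], 0], [[0, 0, -0.065], 0], [[0, 0, -0.085], 0], [[0, 0, -0.093], 0], [[0, 0, -0.097], 0], [[0, 0, -0.098], 0], [[0, 0, -0.098], 0]]}}

```text
t: 6.7
eef_pos: [0.5341, -0.1756, 0.0926]
orientation: [0.0, -0.102, 0.995, -0.0]
wrist_force: [-0.2, -0.2, -3.7]
opening: 0.0118
gripper_force: 35.0
```

Request:
{"method": "carry_out", "body": {"steps": [[[0, 0, 0], 0], [[0, 0, 0], 0], [[0, 0, 0], 0], [[0, 0, -0.005], 0], [[0, 0, -0.012], 0], [[0, 0, -0.017], 0], [[0, 0, -0.017], 0], [[0, 0, -0.017], 0]], "claw": 0.02}}

```text
t: 7.37
eef_pos: [0.5334, -0.1753, 0.074]
orientation: [-0.0, -0.102, 0.995, 0.0]
wrist_force: [0.1, -0.1, 0.1]
opening: 0.0201
gripper_force: 0.0
```

Request:
{"method": "carry_out", "body": {"steps": [[[0, 0, 0], 0], [[0, 0, 0], 0], [[0, 0, 0], 0], [[0, 0, 0], 0], [[0, 0, 0], 0]], "claw": 0, "force": 35}}

```text
t: 7.78
eef_pos: [0.5337, -0.1755, 0.0749]
orientation: [0.0, -0.102, 0.995, -0.0]
wrist_force: [0.3, -0.7, 0.7]
opening: 0.012
gripper_force: 35.0
```

Request:
{"method": "carry_out", "body": {"steps": [[[0, 0, 0.02], 0], [[0, 0, 0.055], 0], [[0, 0, 0.09], 0], [[0, 0.02, 0.115], -0.1], [[0, 0.05, 0.12], -0.22], [[0, 0.085, 0.12], -0.34], [[0, 0.12, 0.12], -0.46], [[0, 0.155, 0.12], -0.58], [[0, 0.19, 0.12], -0.7], [[0, 0.22, 0.12], -0.82]]}}

```text
t: 8.62
eef_pos: [0.5331, 0.0465, 0.1944]
orientation: [-0.0, 0.305, 0.952, 0.0]
wrist_force: [0.0, -0.1, -3.0]
opening: 0.012
gripper_force: 35.0
```

Request:
{"method": "carry_out", "body": {"steps": [[[0, 0.03, 0], -0.12], [[-0.002, 0.06, 0], -0.24], [[-0.004, 0.09, 0], -0.36], [[-0.006, 0.115, 0], -0.48], [[-0.007, 0.13, 0], -0.6], [[-0.007, 0.1395, 0], -0.72], [[-0.007, 0.1395, 0], -0.84], [[-0.007, 0.1395, 0], -0.96], [[-0.007, 0.1395, 0], -1.08], [[-0.007, 0.1395, 0], -1.133]]}}

```text
t: 9.45
eef_pos: [0.5264, 0.1842, 0.1942]
orientation: [-0.0, 0.769, 0.639, -0.0]
wrist_force: [0.8, -0.6, -3.0]
opening: 0.0116
gripper_force: 35.0
```

Request:
{"method": "carry_out", "body": {"steps": [[[0, 0, -0.03], 0], [[0, 0, -0.03], 0], [[0, 0, -0.03], 0], [[0, 0, -0.03], 0]]}}

```text
t: 9.78
eef_pos: [0.5267, 0.1841, 0.1654]
orientation: [-0.0, 0.767, 0.642, -0.0]
wrist_force: [0.4, 0.3, -2.7]
opening: 0.0118
gripper_force: 35.0
```

```bash
python3 - <<'E'
from h import *
np.set_printoptions(precision=4,suppress=True)
o=arm.get_obs();print(o['t'],o['eef_pos'],o['orientation'],o['q'],o['wrist_force'],o['opening'],o['gripper_force'])
ims=[]
for n in('scene','side','wrist'):
    c=arm.capture(n)
    for l in('bar','screw','thread_end','mouth'):
        for d in arm.pinpoint(l,c)[:4]:
            p=np.array(d['point'])
            if np.hypot(p[0]-.527,p[1]-.184)<.04: print(n,l,p,round(d['conf'],2),proj(c,p)[0].round())
    u,v=proj(c,[.527,.184,.08])[0].astype(int)
    if n!='wrist': u=max(u,60);v=max(v,60);ims.append(cv2.resize(c['img'][v-60:v+60,u-60:u+60],(400,400),interpolation=cv2.INTER_CUBIC))
    else: wr=c['img']
cv2.imwrite('pics/p1.png',cv2.resize(np.hstack(ims+[cv2.resize(wr,(533,400))]),(800,240))[:,:,::-1])
cv2.imwrite('pics/p1.png',np.hstack(ims)[:,:,::-1])
save({'img':wr},'p1w')
E
```

```text
9.7833 [0.5267 0.1841 0.1654] [-0.      0.7667  0.642  -0.0001] [ 0.2905 -0.1139  1.7808  0.      1.4747  0.4671] [ 0.3584  0.3131 -2.6926] 0.011822566778849722 34.99919772148132
scene bar [0.5272 0.1829 0.1686] 0.45 [318. 259.]
scene screw [0.5259 0.18   0.0953] 0.59 [315. 270.]
scene thread_end [0.5282 0.1855 0.11  ] 0.53 [316. 270.]
scene mouth [0.5245 0.1774 0.0632] 0.81 [314. 274.]
scene mouth [0.5295 0.1817 0.0145] 0.55 [313. 283.]
side screw [0.5241 0.1811 0.0947] 0.61 [282. 166.]
side thread_end [0.5234 0.1844 0.1086] 0.59 [281. 162.]
side mouth [0.5296 0.183  0.0598] 0.87 [283. 174.]
wrist bar [0.5292 0.1791 0.1715] 0.7 [294. 293.]
wrist screw [0.5255 0.1798 0.0945] 0.78 [285. 238.]
wrist thread_end [0.529  0.1811 0.1129] 0.96 [291. 245.]
```

View pics/p1.png

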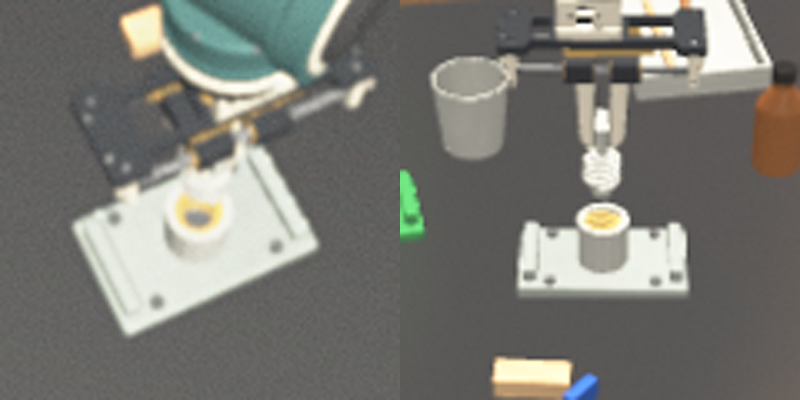

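Yaw, height and lateral offset all agree with the target: screw minus mouth is about 0 ± 1.5 mm. The side view shows the nose above the boss at (600,190) and the boss at (603,220). I'll lower it by feel.

Request:
{"method": "carry_out", "body": {"steps": [[[0, 0, -0.01], 0], [[0, 0, -0.02], 0], [[0, 0, -0.028], 0], [[0, 0, -0.034], 0], [[0, 0, -0.038], 0], [[0, 0, -0.041], 0], [[0, 0, -0.042], 0], [[0, 0, -0.042], 0]]}}

```text
t: 11.2
eef_pos: [0.5266, 0.1841, 0.1225]
orientation: [-0.0, 0.767, 0.642, -0.0]
wrist_force: [-0.4, 0.2, -3.7]
opening: 0.0114
gripper_force: 35.0
```

Request:
{"method": "carry_out", "body": {"steps": [[[0, 0, -0.001], 0], [[0, 0, -0.002], 0], [[0, 0, -0.003], 0], [[0, 0, -0.003], 0]]}}

```text
t: 11.53
eef_pos: [0.5267, 0.1841, 0.1196]
orientation: [0.0, 0.767, 0.642, 0.0]
wrist_force: [0.9, 1.2, -4.0]
opening: 0.0118
gripper_force: 35.0
```

Request:
{"method": "carry_out", "body": {"steps": [[[0, 0, -0.001], 0], [[0, 0, -0.002], 0], [[0, 0, -0.002], 0], [[0, 0, -0.002], 0]]}}

```text
t: 11.87
eef_pos: [0.5267, 0.1841, 0.1176]
orientation: [0.0, 0.767, 0.642, 0.0]
wrist_force: [0.9, 1.1, -3.9]
opening: 0.0119
gripper_force: 35.0
```

Request:
{"method": "carry_out", "body": {"steps": [[[0, 0, -0.0005], 0], [[0, 0, -0.001], 0], [[0, 0, -0.0015], 0], [[0, 0, -0.0015], 0]]}}

```text
t: 12.2
eef_pos: [0.5267, 0.1841, 0.1161]
orientation: [-0.0, 0.767, 0.642, 0.0]
wrist_force: [2.4, 1.7, -3.7]
opening: 0.0116
gripper_force: 35.0
```

Request:
{"method": "carry_out", "body": {"steps": [[[0, 0, -0.0005], 0], [[0, 0, -0.001], 0], [[0, 0, -0.001], 0]]}}

```text
t: 12.45
eef_pos: [0.5267, 0.1841, 0.1151]
orientation: [0.0, 0.767, 0.642, 0.0]
wrist_force: [2.0, 1.2, -3.4]
opening: 0.0117
gripper_force: 35.0
```

Request:
{"method": "carry_out", "body": {"steps": [[[0.0004, 0.0002, 0], 0], [[0.0008, 0.0004, 0], 0], [[0.001, 0.0006, 0], 0], [[0.001, 0.0006, 0], 0]]}}

```text
t: 12.78
eef_pos: [0.5276, 0.1846, 0.1151]
orientation: [-0.0, 0.767, 0.642, -0.0]
wrist_force: [0.0, -0.1, -3.3]
opening: 0.0115
gripper_force: 35.0
```

Request:
{"method": "carry_out", "body": {"steps": [[[0, 0, -0.0005], 0], [[0, 0, -0.001], 0], [[0, 0, -0.001], 0]]}}

```text
t: 13.03
eef_pos: [0.5277, 0.1847, 0.1143]
orientation: [0.0, 0.767, 0.642, 0.0]
wrist_force: [-0.3, 0.1, -1.9]
opening: 0.0113
gripper_force: 35.0
```

Contact: the z force has dropped off, the lateral force is near zero, and the height is as predicted (about 4 mm below the rim). I press lightly, then turn backward and rise with the helix.

Request:
{"method": "carry_out", "body": {"steps": [[[0, 0, -0.0004], 0], [[0, 0, -0.0004], 0], [[0, 0, -0.0004], 0]]}}

```text
t: 13.28
eef_pos: [0.5278, 0.1847, 0.1142]
orientation: [0.0, 0.767, 0.642, 0.0]
wrist_force: [-0.6, -0.7, 4.3]
opening: 0.012
gripper_force: 35.0
```

Request:
{"method": "carry_out", "body": {"steps": [[[0, 0, 0.0002], 0.1], [[0, 0, 0.0005], 0.2], [[0, 0, 0.0007], 0.3], [[0, 0, 0.0009], 0.4], [[0, 0, 0.0011], 0.5], [[0, 0, 0.0013], 0.6]]}}

```text
t: 13.78
eef_pos: [0.5277, 0.1847, 0.1155]
orientation: [0.0, 0.541, 0.841, 0.0]
wrist_force: [-1.2, -0.4, 4.5]
opening: 0.0117
gripper_force: 35.0
```

Request:
{"method": "carry_out", "body": {"steps": [[[0, 0, 0.0002], 0.1], [[0, 0, 0.0004], 0.2], [[0, 0, 0.0007], 0.3], [[0, 0, 0.0009], 0.4], [[0, 0, 0.0011], 0.5], [[0, 0, 0.0013], 0.6]]}}

```text
t: 14.28
eef_pos: [0.5276, 0.1845, 0.1168]
orientation: [0.0, 0.268, 0.963, -0.0]
wrist_force: [-3.2, -3.6, 7.4]
opening: 0.0117
gripper_force: 35.0
```

Request:
{"method": "carry_out", "body": {"steps": [[[0, 0, 0.0002], 0.1], [[0, 0, 0.0004], 0.2], [[0, 0, 0.0006], 0.3], [[0, 0, 0.0006], 0.3]]}}

```text
t: 14.62
eef_pos: [0.5276, 0.1843, 0.1176]
orientation: [-0.0, 0.12, 0.993, -0.0]
wrist_force: [-4.9, -3.4, 8.5]
opening: 0.0113
gripper_force: 35.0
```

Request:
{"method": "carry_out", "body": {"steps": [[[-0.0004, -0.0003, 0.0002], 0.06], [[-0.0008, -0.0006, 0.0003], 0.12], [[-0.0012, -0.0009, 0.0004], 0.18], [[-0.0012, -0.0009, 0.0004], 0.18]]}}

```text
t: 14.95
eef_pos: [0.5267, 0.1836, 0.1179]
orientation: [0.001, 0.032, 0.999, -0.0]
wrist_force: [-0.6, -1.7, 4.7]
opening: 0.0118
gripper_force: 35.0
```

Request:
{"method": "carry_out", "body": {"steps": [[[0, 0, 0.0002], 0.06], [[0, 0, 0.0003], 0.12], [[0, 0, 0.0003], 0.12]]}}

```text
t: 15.2
eef_pos: [0.5267, 0.1838, 0.1181]
orientation: [0.0, -0.027, 1.0, -0.0]
wrist_force: [-0.4, -1.7, 5.9]
opening: 0.0116
gripper_force: 35.0
```

Request:
{"method": "carry_out", "body": {"steps": [[[0, -0.0004, 0.0001], 0.05], [[0, -0.0005, 0.0002], 0.1], [[0, -0.0005, 0.0002], 0.1]]}}

```text
t: 15.45
eef_pos: [0.5267, 0.1833, 0.1182]
orientation: [0.0, -0.076, 0.997, 0.0]
wrist_force: [-0.8, -0.3, 4.3]
opening: 0.0112
gripper_force: 35.0
```

Request:
{"method": "carry_out", "body": {"steps": [[[0, 0, 0], 0.05], [[0, 0, 0], 0.1], [[0, 0, 0], 0.1]]}}

```text
t: 15.7
eef_pos: [0.5265, 0.1835, 0.1179]
orientation: [0.0, -0.126, 0.992, 0.0]
wrist_force: [-0.9, -0.5, 2.3]
opening: 0.0119
gripper_force: 35.0
```

Request:
{"method": "carry_out", "body": {"steps": [[[0, 0, 0], 0.05], [[0, 0, 0], 0.1], [[0, 0, 0], 0.1]]}}

```text
t: 15.95
eef_pos: [0.5263, 0.1832, 0.1175]
orientation: [-0.0, -0.175, 0.985, -0.0]
wrist_force: [1.3, -0.7, -3.3]
opening: 0.0117
gripper_force: 35.0
```

Request:
{"method": "carry_out", "body": {"steps": [[[0, 0, -0.0005], 0], [[0, 0, -0.001], 0], [[0, 0, -0.001], 0]]}}

```text
t: 16.2
eef_pos: [0.5263, 0.183, 0.1163]
orientation: [-0.0, -0.174, 0.985, -0.0]
wrist_force: [0.7, -2.1, -3.1]
opening: 0.012
gripper_force: 35.0
```

The weight hangs free and z sinks without resistance, so it is past the thread start. I'll lower it the 7 mm.

Request:
{"method": "carry_out", "body": {"steps": [[[0.0002, -0.0005, -0.001], 0], [[0.0002, -0.0008, -0.002], 0], [[0.0002, -0.0008, -0.003], 0], [[0.0002, -0.0008, -0.003], 0]]}}

```text
t: 16.53
eef_pos: [0.5265, 0.1826, 0.1135]
orientation: [-0.0, -0.175, 0.985, 0.0]
wrist_force: [-0.0, -0.6, -3.3]
opening: 0.0119
gripper_force: 35.0
```

Request:
{"method": "carry_out", "body": {"steps": [[[0, 0, -0.0005], 0], [[0, 0, -0.001], 0], [[0, 0, -0.0015], 0], [[0, 0, -0.0015], 0]]}}

```text
t: 16.87
eef_pos: [0.5266, 0.1825, 0.1122]
orientation: [-0.0, -0.175, 0.985, 0.0]
wrist_force: [0.3, -0.3, -3.6]
opening: 0.0117
gripper_force: 35.0
```

Request:
{"method": "carry_out", "body": {"steps": [[[0, 0, -0.0005], 0], [[0, 0, -0.0007], 0], [[0, 0, -0.0007], 0]]}}

```text
t: 17.12
eef_pos: [0.5268, 0.1825, 0.1119]
orientation: [0.0, -0.175, 0.985, 0.0]
wrist_force: [-0.0, -0.7, 0.1]
opening: 0.0116
gripper_force: 35.0
```

Contact is at the predicted depth, so the screw has dropped in. Now I turn forward with the helix.

Request:
{"method": "carry_out", "body": {"steps": [[[0, 0.0001, -0.0003], -0.12], [[0, 0.0003, -0.0005], -0.24], [[0, 0.0005, -0.0008], -0.36], [[0, 0.0006, -0.0011], -0.48], [[0, 0.0008, -0.0013], -0.6]]}}

```text
t: 17.53
eef_pos: [0.5268, 0.1834, 0.1106]
orientation: [0.0, 0.127, 0.992, 0.0]
wrist_force: [-0.8, 0.8, -0.5]
opening: 0.0121
gripper_force: 35.0
```

Request:
{"method": "carry_out", "body": {"steps": [[[0, 0.0002, -0.0003], -0.12], [[0, 0.0003, -0.0005], -0.24], [[0, 0.0005, -0.0008], -0.36], [[0, 0.0006, -0.0011], -0.48], [[0, 0.0007, -0.0013], -0.6]]}}

```text
t: 17.95
eef_pos: [0.5268, 0.1841, 0.1092]
orientation: [0.0, 0.414, 0.91, 0.0]
wrist_force: [-0.4, -0.5, -0.5]
opening: 0.0115
gripper_force: 35.0
```

Forces stay low. On to half a turn, adding the lateral drift.

Request:
{"method": "carry_out", "body": {"steps": [[[0.0002, 0.0001, -0.0003], -0.12], [[0.0005, 0.0001, -0.0005], -0.24], [[0.0007, 0.0002, -0.0008], -0.36], [[0.0009, 0.0002, -0.0011], -0.48], [[0.0011, 0.0002, -0.0014], -0.6]]}}

```text
t: 18.37
eef_pos: [0.5279, 0.1843, 0.1079]
orientation: [0.0, 0.665, 0.747, 0.0]
wrist_force: [0.5, 0.1, -0.3]
opening: 0.0116
gripper_force: 35.0
```

Request:
{"method": "carry_out", "body": {"steps": [[[0.0002, 0, -0.0003], -0.12], [[0.0004, 0, -0.0005], -0.24], [[0.0006, 0, -0.0008], -0.36], [[0.0008, 0, -0.0011], -0.48], [[0.001, 0, -0.0014], -0.6]]}}

```text
t: 18.78
eef_pos: [0.529, 0.1842, 0.1066]
orientation: [0.0, 0.856, 0.517, 0.0]
wrist_force: [-0.3, -0.9, 0.3]
opening: 0.0115
gripper_force: 35.0
```

Request:
{"method": "carry_out", "body": {"steps": [[[0.0002, 0, -0.0003], -0.12], [[0.0004, 0, -0.0005], -0.24], [[0.0004, 0, -0.0008], -0.36], [[0.0006, 0, -0.0011], -0.48], [[0.0006, 0, -0.0014], -0.6], [[0.0006, 0, -0.0017], -0.744], [[0.0006, 0, -0.0017], -0.744]]}}

```text
t: 19.37
eef_pos: [0.5296, 0.1843, 0.1049]
orientation: [-0.0, 0.985, 0.171, 0.0]
wrist_force: [-0.2, 0.6, 1.1]
opening: 0.0118
gripper_force: 35.0
```

Half a turn done (7.0 mm sunk). I release, swing the fingers back half a turn around the bar, and regrip.

Request:
{"method": "carry_out", "body": {"steps": [[[0, 0, 0], 0], [[0, 0, 0], 0], [[0, 0, 0], 0], [[0, 0, 0], 0], [[-0.0005, -0.0003, 0], 0], [[-0.001, -0.0006, 0], 0], [[-0.0014, -0.0009, 0], 0], [[-0.0014, -0.0009, 0], 0], [[-0.0014, -0.0009, 0], 0], [[-0.0014, -0.0009, 0], 0]], "claw": 0.052}}

```text
t: 20.2
eef_pos: [0.5279, 0.1833, 0.1045]
orientation: [-0.0, 0.985, 0.174, -0.0]
wrist_force: [-0.5, -0.2, 0.2]
opening: 0.0521
gripper_force: 0.0
```

```bash
python3 - <<'E'
from h import *
np.set_printoptions(precision=4,suppress=True)
o=arm.get_obs();print(o['t'],o['eef_pos'],o['orientation'],o['q'],o['wrist_force'],o['opening'],o['gripper_force'])
c=arm.capture('wrist');s=arm.capture('side')
for n,k in(('wrist',c),('side',s)):
  for l in('bar','thread_end','screw'):
    for d in arm.pinpoint(l,k)[:4]:
        p=np.array(d['point'])
        if np.hypot(p[0]-.527,p[1]-.184)<.04: print(n,l,p,round(d['conf'],2))
u,v=proj(s,[.527,.184,.08])[0].astype(int)
cv2.imwrite('pics/r1.png',np.hstack([cv2.resize(c['img'],(480,360)),cv2.resize(s['img'][v-45:v+45,u-40:u+40],(320,360),interpolation=cv2.INTER_CUBIC)])[:,:,::-1])
E
```

```text
20.2 [0.5279 0.1833 0.1045] [-0.      0.9847  0.174  -0.    ] [ 0.2885 -0.0728  1.8439  0.      1.3705  1.5094] [-0.539  -0.1657  0.242 ] 0.05211968908013835 0.0
wrist bar [0.5269 0.1799 0.1128] 0.88
wrist thread_end [0.5274 0.1782 0.0497] 0.96
wrist screw [0.5281 0.1831 0.0379] 0.78
side bar [0.526 0.184 0.109] 0.72
side thread_end [0.5263 0.1863 0.0528] 0.56
side screw [0.526  0.1812 0.0304] 0.45
```

View pics/r1.png

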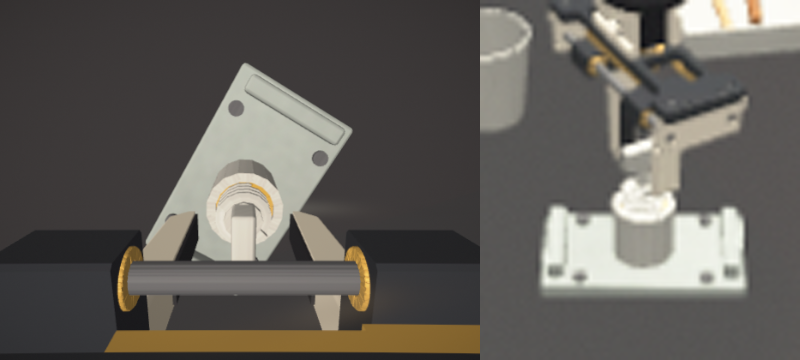

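The screw stands upright in the boss at (243,210), with its bar centred between the open fingers. I rotate back half a turn.

Request:
{"method": "carry_out", "body": {"steps": [[[0, 0, 0], 0.12], [[0, 0, 0], 0.24], [[0, 0, 0], 0.36], [[0, 0, 0], 0.48], [[0, 0, 0], 0.6], [[0, 0, 0], 0.72], [[0, 0, 0], 0.84], [[0, 0, 0], 0.96], [[0, 0, 0], 1.08], [[0, 0, 0], 1.2]]}}

```text
t: 21.43
eef_pos: [0.528, 0.1833, 0.1046]
orientation: [0.0, 0.712, 0.702, 0.0]
wrist_force: [-0.4, 0.3, -0.8]
opening: 0.052
gripper_force: 0.0
```

Request:
{"method": "carry_out", "body": {"steps": [[[0, 0, 0], 0.12], [[0, 0, 0], 0.24], [[0, 0, 0], 0.36], [[0, 0, 0], 0.48], [[0, 0, 0], 0.6], [[0, 0, 0], 0.72], [[0, 0, 0], 0.84], [[0, 0, 0], 0.96], [[0, 0, 0], 1.08], [[0, 0, 0], 1.2]]}}

```text
t: 22.27
eef_pos: [0.528, 0.1833, 0.1046]
orientation: [0.0, 0.192, 0.981, 0.0]
wrist_force: [-0.7, 0.3, 0.7]
opening: 0.0517
gripper_force: 0.0
```

Request:
{"method": "carry_out", "body": {"steps": [[[0, 0, 0], 0.12], [[0, 0, 0], 0.24], [[0, 0, 0], 0.36], [[0, 0, 0], 0.48], [[0, 0, 0], 0.6], [[0, 0, 0], 0.72], [[0, 0, 0], 0.7416], [[0, 0, 0], 0.7416], [[0, 0, 0], 0.7416]]}}

```text
t: 23.02
eef_pos: [0.528, 0.1833, 0.1045]
orientation: [-0.0, -0.172, 0.985, -0.0]
wrist_force: [-1.1, 0.1, -0.4]
opening: 0.0519
gripper_force: 0.0
```

Request:
{"method": "carry_out", "body": {"steps": [[[0, 0, 0], 0], [[0, 0, 0], 0], [[0, 0, 0], 0], [[0, 0, 0], 0], [[0, 0, 0], 0], [[0, 0, 0], 0], [[0, 0, 0], 0], [[0, 0, 0], 0], [[0, 0, 0], 0], [[0, 0, 0], 0]], "claw": 0, "force": 25}}

```text
t: 23.85
eef_pos: [0.528, 0.1833, 0.1046]
orientation: [0.0, -0.174, 0.985, -0.0]
wrist_force: [-0.3, -0.0, 0.3]
opening: 0.0119
gripper_force: 25.0
```

Request:
{"method": "carry_out", "body": {"steps": [[[0, 0, -0.0003], -0.12], [[0, 0, -0.0006], -0.24], [[0, 0, -0.0008], -0.36], [[0, 0, -0.0011], -0.48], [[0, 0, -0.0014], -0.6], [[0, 0, -0.0016], -0.72], [[0, 0, -0.0019], -0.84], [[0, 0, -0.0021], -0.96]]}}

```text
t: 24.52
eef_pos: [0.5279, 0.1833, 0.1024]
orientation: [-0.0, 0.303, 0.953, -0.0]
wrist_force: [-0.3, -0.4, 0.2]
opening: 0.012
gripper_force: 25.0
```

Request:
{"method": "carry_out", "body": {"steps": [[[0, 0, -0.0003], -0.12], [[0, 0, -0.0005], -0.24], [[0, 0, -0.0008], -0.36], [[0, 0, -0.0011], -0.48], [[0, 0, -0.0013], -0.6], [[0, 0, -0.0016], -0.72], [[0, 0, -0.0019], -0.84], [[0, 0, -0.0021], -0.96]]}}

```text
t: 25.18
eef_pos: [0.5279, 0.1833, 0.1004]
orientation: [-0.0, 0.709, 0.705, 0.0]
wrist_force: [-0.3, 0.9, -0.6]
opening: 0.0121
gripper_force: 25.0
```

Request:
{"method": "carry_out", "body": {"steps": [[[0, 0, -0.0003], -0.12], [[0, 0, -0.0005], -0.24], [[0, 0, -0.0008], -0.36], [[0, 0, -0.0011], -0.48], [[0, 0, -0.0013], -0.6], [[0, 0, -0.0016], -0.72], [[0, 0, -0.0019], -0.84], [[0, 0, -0.0022], -0.96]]}}

```text
t: 25.85
eef_pos: [0.528, 0.1834, 0.0983]
orientation: [-0.0, 0.955, 0.298, 0.0]
wrist_force: [0.0, 0.3, 1.8]
opening: 0.0117
gripper_force: 25.0
```

Request:
{"method": "carry_out", "body": {"steps": [[[0, 0, -0.0003], -0.12], [[0, 0, -0.0005], -0.24], [[0, 0, -0.0007], -0.32], [[0, 0, -0.0007], -0.32], [[0, 0, -0.0007], -0.32], [[0, 0, -0.0007], -0.32]]}}

```text
t: 26.35
eef_pos: [0.528, 0.1832, 0.0975]
orientation: [0.0, 0.989, 0.147, 0.0]
wrist_force: [-0.0, -0.7, 0.4]
opening: 0.012
gripper_force: 25.0
```

```bash
python3 - <<'E'
from h import *
np.set_printoptions(precision=4,suppress=True)
s=arm.capture('side');c=arm.capture('wrist')
o=arm.get_obs();print(o['t'],o['eef_pos'],o['orientation'],o['qvel'],o['wrist_force'],o['opening'],o['gripper_force'])
for n,k in(('wrist',c),('side',s)):
  for l in('bar','thread_end','screw'):
    for d in arm.pinpoint(l,k)[:4]:
        p=np.array(d['point'])
        if np.hypot(p[0]-.527,p[1]-.184)<.04: print(n,l,p,round(d['conf'],2))
E
```

```text
26.45 [0.528  0.1833 0.0975] [0.     0.9893 0.1461 0.0001] [-0.0018  0.0003  0.0002  0.0013  0.0008  0.0111] [ 0.0274 -0.5646  1.6107] 0.012197748546656059 24.990789592266083
wrist bar [0.5312 0.1832 0.1071] 0.6
wrist thread_end [0.529  0.1831 0.0453] 0.58
wrist screw [0.5266 0.1825 0.029 ] 0.62
side bar [0.5283 0.1823 0.1033] 0.5
side thread_end [0.5278 0.1876 0.0422] 0.64
side screw [0.5265 0.185  0.0258] 0.61
```

The TCP has dropped 21.0 mm from rim level. Contact forces are low, the grip is 25 N and the arm is still, so I hand in.

```bash
python3 -c "
from plant import arm
print(arm.hand_in())"
```

```text
the job is handed in; nothing more can be done
None
```

The clamp screw is started in the boss one full turn past the drop, held upright and still in a 25 N grip at about 21 mm depth, and the job is handed in (26.5 s used; no verdict was returned).

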